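Tidy the crystal stall and hang the scoop on the bin lip

TASK

Tidy the crystal stall: put the stray pink crystal point into the tray of crystal points and the stray agate slice into the tray of agate slices, and hang the red-handled scoop from its wooden rest by its hook over the thin steel front lip of the stone bin, handle up. Lower each thing fully before letting go rather than dropping it, do not force the scoop against the bin, and leave the obelisk, the stone sphere and the amethyst cluster as they are.

Things in the scene. Friction and masses are not known exactly. Their poses are not given: they have to be found in the camera images.
- scoop_hook (a point): Middle of the slot roof of the scoop's hook; it sits on the lip when hung. z up the handle, x from handle to hook tongue, y across. In this frame (mm): handle bar x -11.5 to -3.5, 16 wide, z -52 to +72; roof plate 4 thick above z 0; tongue 14 wide, x 3.5 to 7.5 down to z -22, then flared out to x 12 at z -30. So the slot is 7 wide. Bowl: 56 wide, z -50 to -120, x -37.5 to -5.5.
- scoop_grip (a point): Centre of the scoop's red handle where it is best held: 42 mm above the hook's slot roof along the handle, 30 mm below its top end, on the bar's axis (x -7.5 mm in the scoop_hook frame); 16 mm wide across y, 8 mm along x. Same axes as scoop_hook.
- rest: Fixed wooden sloping rest in which the scoop leans; origin under its base plate (150 x 100 x 12 mm), z up, -x is the side to which the handle leans. It supports only the bowl: it ends some 40 mm below the hook, and nothing of it stands beside or above the handle. About 125 mm high.
- bin_lip (a point): Point 150 mm above the table on the front stop line of the bin's steel front lip, mid-length; z up, y along the lip, +x into the bin, -x out (roughly to the robot). The lip is an upright plate 4 mm thick, 136 mm long, top 150 mm up, plain down to the table, stiff in wide grooves: its mid-plane stands 0 to 19 mm behind this point (+x), parallel; this pose does not show it: look or feel for it.
- bin: Fixed wooden bin of small tumbled stones, 154 (x, -84 to +70) x 160 (y) x 150 mm high; origin at its underside, steel front lip (mid-plane x -78 to -59) on its -x side between side walls of the same height. Axes as bin_lip. The other three walls are 12 mm thick, too thick for the hook. Stones lie about 45 mm below the rim.
- point_center (a point): Centre of the stray pink crystal point standing upright on the table: roughly a round column of 27 mm diameter, 62 mm high with a pointed top (the straight part ends 45 mm above its foot), 0.07 kg; the centre is 31 mm above its foot.
- point: The stray crystal point (see point_center); origin at the centre of its foot, z up.
- slice_center (a point): Centre of the stray brown agate slice lying flat on the table: a disc of 48 mm diameter and 10 mm thick, 0.05 kg.
- slice: The stray agate slice (see slice_center); origin at the centre of its underside.
- point_tray: Fixed white tray of crystal points, 140 x 140 x 40 mm, walls and floor 4 mm; origin at the centre of its underside. Upright crystal points up to 64 mm high stand in its far (+x) half; the near half is free.
- point_tray_free (a point): Middle of the free floor area of the tray of crystal points, on the floor, 4 mm above the table; free over about 70 mm (x) by 130 mm (y). Axes as the tray.
- slice_tray: Fixed white tray of agate slices, same size as the other; origin at the centre of its underside. Brown slices lie in its far (+x) half, up to 22 mm high; the near half is free. The two trays may stand in either place.
- slice_tray_free (a point): Middle of the free floor area of the tray of agate slices, on the floor, 4 mm above the table; free over about 70 mm (x) by 130 mm (y). Axes as the tray.
- scoop: Steel scoop, red handle, 190 mm long, about 0.16 kg; origin and axes as scoop_hook. At the start it lies loosely in its rest, held by gravity only, z axis leaning 35 degrees from vertical to the rest's -x side, hook on the upper side. It comes out upwards along its own z; 100 mm frees it.
- obelisk: Display piece, leave alone: loose black stone obelisk 36 x 36 mm, 118 mm high, origin at the centre of its foot.
- sphere: Display piece, leave alone: loose green stone sphere on a wooden ring, 60 mm diameter, 66 mm high, origin at the centre of its foot.
- geode: Display piece, leave alone: loose amethyst cluster, about 80 mm across and 48 mm high, origin at the centre of its foot.
Not all that is in view belongs to the job. Of the things that look like the point, take the one that is farthest to the robot's left at the start.

How it is judged:
By the outcome, as a careful person would: the job done as asked, in the order asked, and still so for the second after the job is handed in, with the robot touching nothing.
It also fails if it takes over 72 s, if anything falls off the work surface, if the arm or the gripper's body presses on something with over 40 N, if the wrist force passes 120 N, or if a joint passes its speed limit or range.

ROBOT

A 6-joint arm with a two-finger parallel gripper is mounted at the origin on the work surface. World frame = base frame: x ahead of the robot, y to its left, z up, the work surface at z = 0. Lengths are in m, angles in rad, forces in N, time in s.
With the tool pointing down it reaches from about 0.375 to 0.9 m from the base axis. Payload 3.1 kg.
Tool frame: the origin (TCP) lies at the very end of the fingers, on their centre line; the grasp point (between the pads) lies 19 mm behind it; z points along the fingers, y is the line along which they close (so a half turn about z gives the same grasp; the last joint's range is limited). The gripper opens to 87 mm and grips with 3 to 60 N. Pads are 19 mm wide; open, the fingers measure 117 mm over their backs; the gripper's body (75 mm by 190 mm) begins 51 mm behind the grasp point.
Start: joints at [1.095, 0.527, 1.433, -0, 1.181, -0.178], TCP at [0.183, 0.597, 0.223] pointing down, gripper open.
Joint ranges: [-3.08, 3.08], [-0.75, 2.2], [0.22, 2.44], [-1.43, 4.57], [0, 2.65], [-2.85, 2.85]. Speed limits (rad/s): [2.79, 2.79, 3.14, 3.14, 3.14, 3.14].

INTERFACE

Orientations are given as a unit quaternion [x, y, z, w].
In Python, from rig import status, viewer, robot gives the robot as it stands.
- The arm moves only by the tool arm_command, never from a script. Its arguments are lists of equal length, an entry for each row: "delta_rot": the turn, a rotation vector about the tool's x, y, z in degrees, a list of three; "delta_pos": the shift along the tool's x, y, z in m, a list of three; "gripper": the closure, from -1 (fully open) to 1 (shut). In form: {"delta_rot": [[rx, ry, rz], ...], "delta_pos": [[dx, dy, dz], ...], "gripper": [gripper, ...]}. A call has 1 to 12 rows; each row is the pose to reach, as a shift and turn from the pose commanded when the call began, along the tool's axes at that moment; what a row does not reach only later rows make up. A row lasts 1/12 s, in which the tool goes at most 41.7 mm and 7.16 degrees, less where a joint would pass 70% of its speed; a pose out of reach is approached as far as the arm can. A call with a gripper value outside its range is refused whole. The fingers move at their own pace and stop on an object; "grip_force" is the grip in N (left out, the last holds). Time passes only in rows, so rows that repeat a pose let the fingers close. It gives the time, the measured TCP pose, the force, the opening and the grip force at its end, in the units of the state.
- status.get_obs(): the state, without advancing time (a new reading comes with each control period).
- viewer.camera(name): name is "side" or "top"; returns a dict with "pixels" (480x640x3 uint8, blue, green, red), "fx", "fy", "cx", "cy" (pixels), "pose" (4x4, takes a point from camera to world coordinates). Camera axes: x right, y down, z forward; pixel columns grow to the right and rows downward; lengths in m; the calibration is good to about 2 mm. A picture is of the moment at which its call begins. There is no depth.
- robot.hand_in(): hands the job in; it is judged then, once.
The state is a dict: "time": time; "q": joint angles; "joint_velocities": joint speeds; "joint_torque": joint torques, N m; "position": TCP position; "tool_rot": TCP orientation; "ft_force": force on the tool from outside, world axes, zero at the start; "moment": the same for the moment, N m; "grip_width": finger opening in m; "grip_force": force on a finger pad.
Only numpy, scipy, OpenCV 4.12 (cv2) and the standard library are available. Lean on these libraries where they do the work, as an engineer would, in place of code of your own. Each camera call takes 0.05 s, during which the arm holds its last target. There are 200 camera calls.

## Working session

There is one attempt and no reset: what is moved stays moved. The work goes in short steps, Python scripts to look and compute and a tool call to move; the robot and the scene stay as the last step left them, time stands still between calls to the robot, and variables do not carry over. Pictures are saved under pics/ and viewed, at most 10 in all, crops included, and the job is handed in when it is done.

Besides the shell and the picture viewer there is one more tool, called as a command line: name --argument value ..., lists and objects as JSON in quotes. arm_command: Moves the arm, as the interface text tells. Its arguments: {"type":"object","properties":{"delta_rot":{"type":"array","items":{"type":"array","items":{"type":"number"}}},"delta_pos":{"type":"array","items":{"type":"array","items":{"type":"number"}}},"gripper":{"type":"array","items":{"type":"number"}},"grip_force":{"type":"number"}},"required":["delta_rot","delta_pos","gripper"]}

```bash
mkdir -p pics; ls
cat > h.py <<'E'
import numpy as np, cv2
from rig import status, viewer, robot
from scipy.spatial.transform import Rotation as R
def cam(n):
    c=viewer.camera(n); c['pose']=np.array(c['pose']); return c
def ray(c,u,v):
    d=c['pose'][:3,:3]@np.array([(u-c['cx'])/c['fx'],(v-c['cy'])/c['fy'],1]); return c['pose'][:3,3],d/np.linalg.norm(d)
def onz(c,u,v,z):
    o,d=ray(c,u,v); return o+d*(z-o[2])/d[2]
def tri(c1,p1,c2,p2):
    o1,d1=ray(c1,*p1);o2,d2=ray(c2,*p2)
    t=np.linalg.lstsq(np.c_[d1,-d2],o2-o1,rcond=None)[0]
    a=o1+d1*t[0];b=o2+d2*t[1]; return (a+b)/2,np.linalg.norm(a-b)
def proj(c,p):
    q=c['pose'][:3,:3].T@(np.array(p)-c['pose'][:3,3]); return c['fx']*q[0]/q[2]+c['cx'],c['fy']*q[1]/q[2]+c['cy']
E
python3 - <<'E'
from h import *
np.set_printoptions(precision=4,suppress=True)
for n in('top','side'):
    c=cam(n); cv2.imwrite(f'pics/{n}0.png',c['pixels']); print(n,c['fx'],c['cx'],c['cy'],c['pose'])
print(status.get_obs())
E
```

```text
pics
top 624.4757040871525 322.7398026115486 244.6259186384869 [[ 0.0254 -0.9834  0.1796  0.3448]
 [-0.9997 -0.0239  0.0109  0.0456]
 [-0.0064 -0.1798 -0.9837  1.3243]
 [ 0.      0.      0.      1.    ]]
side 563.8657714342222 317.18076648505325 244.8523126255696 [[ 0.9956 -0.0493  0.0791  0.4901]
 [-0.092  -0.6574  0.7479 -0.7996]
 [ 0.0151 -0.7519 -0.6591  0.8542]
 [ 0.      0.      0.      1.    ]]
{'time': 0.1, 'q': array([ 1.0945,  0.5284,  1.4338, -0.    ,  1.1814, -0.1785]), 'joint_velocities': array([ 0.0029, -0.0019, -0.0027, -0.0019,  0.0006, -0.0002]), 'joint_torque': array([  0.    , -44.0983, -17.7151,   0.0635,   0.0533,  -0.    ]), 'position': array([0.183 , 0.5969, 0.2217]), 'tool_rot': array([ 0.1483,  0.9889, -0.001 , -0.0003]), 'ft_force': array([ 0.4251, -0.2191, -0.0652]), 'moment': array([ 0.0102, -0.0145,  0.0241]), 'grip_force': 0.0, 'grip_width': 0.08682525766868426}
```

View pics/top0.png

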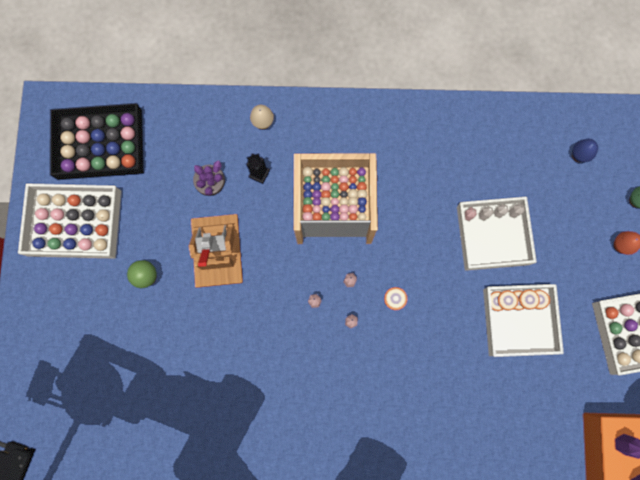

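View pics/side0.png

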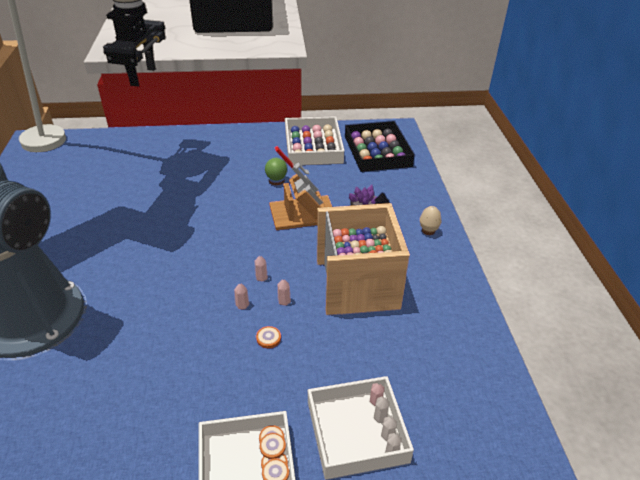

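The top view shows three pink points at (315,299), (350,279) and (352,320). The one at (315,299) is farthest left (image left is +y), so it should be the one meant. The slice is at (396,298), the point tray at (497,233), the slice tray at (524,320), the rest with the scoop at (216,250), and the bin lip near (335,228). In the side view the three points are at (261,268), (284,292) and (242,295).

Run:
```python
from h import *
np.set_printoptions(precision=4,suppress=True)
t=cam('top');s=cam('side')
def blobs(c,box,hs,minA=15):
    x0,y0,x1,y1=box; h=cv2.cvtColor(c['pixels'],cv2.COLOR_BGR2HSV)[y0:y1,x0:x1].astype(int)
    m=np.zeros(h.shape[:2],np.uint8)
    m[((h[...,0]<30)|(h[...,0]>150))&(h[...,1]>hs[0])&(h[...,2]>hs[1])]=255
    n,l,st,ce=cv2.connectedComponentsWithStats(m)
    return [(st[i].tolist()[:2]+np.array([x0,y0])).tolist()+st[i,2:].tolist()+[np.round(ce[i]+[x0,y0],1).tolist()] for i in range(1,n) if st[i,4]>=minA]
print('top pts',*blobs(t,(295,260,420,340),(30,60)),sep='\n')
print('side pts',*blobs(s,(215,240,310,355),(30,60)),sep='\n')
# straws: known-height checks
for u,v in[(315,299),(350,279),(352,320)]: print(onz(t,u,v,.04))
print('slice',onz(t,396,298,.01), onz(s,268.5,336,.01))
def crop(c,x0,y0,w,h,W,H): return cv2.resize(c['pixels'][y0:y0+h,x0:x0+w],(W,H),interpolation=cv2.INTER_CUBIC)
a=np.hstack([crop(t,290,250,133,100,400,300),crop(t,180,205,80,90,267,300),]);
b=np.hstack([crop(s,262,130,80,100,240,300),crop(s,225,235,120,100,360,300)])
W=800;a=np.hstack([a,np.zeros((300,W-a.shape[1],3),np.uint8)]);b=np.hstack([b,np.zeros((300,W-b.shape[1],3),np.uint8)])
cv2.imwrite('pics/c1.png',np.vstack([a,b]))
```

```text
top pts
[344, 273, 12, 14, 128, [349.8, 279.8]]
[384, 287, 24, 24, 293, [395.2, 298.0]]
[308, 295, 13, 12, 124, [314.3, 300.5]]
[346, 315, 11, 13, 118, [351.1, 320.9]]
side pts
[255, 257, 13, 24, 242, [260.6, 268.8]]
[278, 280, 13, 25, 264, [283.4, 292.5]]
[235, 284, 14, 25, 277, [241.0, 296.6]]
[256, 326, 25, 23, 366, [268.2, 337.2]]
[0.4652 0.0728 0.04  ]
[0.5084 0.0016 0.04  ]
[ 0.4241 -0.004   0.04  ]
slice [ 0.4743 -0.097   0.01  ] [ 0.4741 -0.0984  0.01  ]
```

View pics/c1.png

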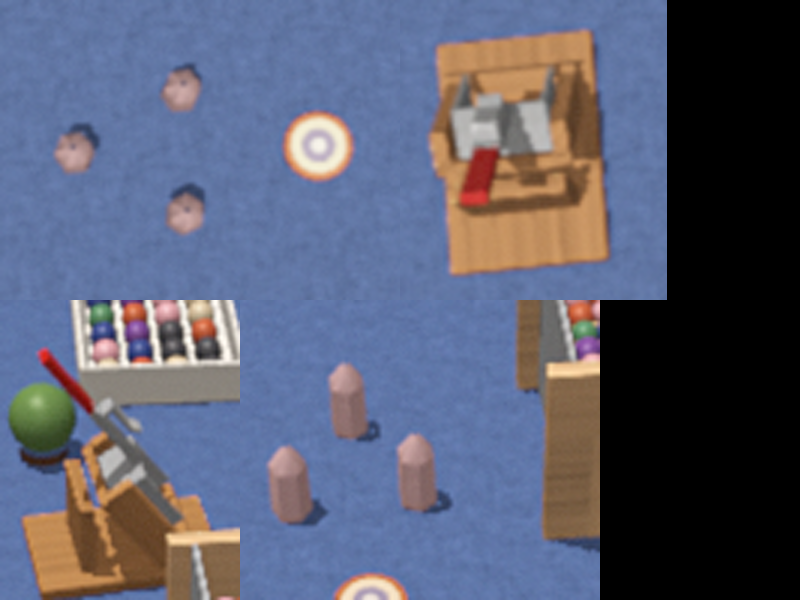

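The crop confirms the choice: the leftmost of three alike pink points is at top (314,300), side (261,269). The scoop leans with its red handle toward the robot side, hook on the upper side. Next I measure points, trays, bin and scoop across both views.

Run:
```python
from h import *
np.set_printoptions(precision=4,suppress=True)
t=cam('top');s=cam('side')
print('point centroid',tri(t,(314.3,300.5),s,(260.6,268.8)), 'foot side',onz(s,260.6,280,.0), 'slice',tri(t,(395.2,298),s,(268.2,337.2)))
def mask(c,box,f):
    x0,y0,x1,y1=box; h=cv2.cvtColor(c['pixels'],cv2.COLOR_BGR2HSV).astype(int); m=np.zeros(h.shape[:2],np.uint8)
    m[y0:y1,x0:x1]=(f(h[...,0],h[...,1],h[...,2])*255)[y0:y1,x0:x1]; return m
def hull(m):
    cs,_=cv2.findContours(m,cv2.RETR_EXTERNAL,cv2.CHAIN_APPROX_NONE); return cv2.convexHull(max(cs,key=cv2.contourArea))
for n,box in(('ptray',(445,185,545,275)),('stray',(475,276,575,365))):
    hu=hull(mask(t,box,lambda h,S,v:(S<60)&(v>90)))
    q=cv2.approxPolyDP(hu,5,True)[:,0]; print(n,q.tolist())
    P=np.array([onz(t,u,v,.04) for u,v in q]); print(P[:,:2], P.mean(0))
# trays in side view: only ptray fully seen
hu=hull(mask(s,(300,370,420,480),lambda h,S,v:(S<60)&(v>90))); q=cv2.approxPolyDP(hu,4,True)[:,0]; print('side ptray',q.tolist(),np.array([onz(s,u,v,.04) for u,v in q])[:,:2])
# bin wood
for c,box in((t,(285,145,385,250)),(s,(310,195,415,320))):
    hu=hull(mask(c,box,lambda h,S,v:(h<28)&(S>60)&(v>90))); q=cv2.approxPolyDP(hu,3,True)[:,0]; print('bin',q.tolist()); print(np.array([onz(c,u,v,.15) for u,v in q])[:,:2])
# red handle
for c,box in((t,(190,230,240,275)),(s,(265,140,305,185))):
    m=mask(c,box,lambda h,S,v:((h<6)|(h>170))&(S>150)&(v>60)); ys,xs=np.nonzero(m); r=cv2.minAreaRect(np.c_[xs,ys].astype(np.float32)); print('red',len(xs),xs.mean(),ys.mean(),cv2.boxPoints(r).tolist())
def crop(c,x0,y0,w,h,W,H): return cv2.resize(c['pixels'][y0:y0+h,x0:x0+w],(W,H),interpolation=cv2.INTER_CUBIC)
cv2.imwrite('pics/c2.png',np.vstack([np.hstack([crop(t,285,200,100,50,400,300)[:, :400],crop(t,185,225,67,50,400,300)]),np.hstack([crop(s,310,200,67,75,400,300)*1,crop(s,265,140,67,60,400,300)])]))
```

```text
point centroid (array([0.4631, 0.0745, 0.0241]), np.float64(0.0008550675570620844)) foot side [ 0.4613  0.065  -0.    ] slice (array([ 0.4741, -0.096 ,  0.0039]), np.float64(0.0015853548432331417))
ptray [[525, 196], [536, 262], [465, 270], [458, 204]]
[[ 0.6943 -0.3655]
 [ 0.5534 -0.3836]
 [ 0.533  -0.2363]
 [ 0.6735 -0.2237]] [ 0.6135 -0.3023  0.04  ]
stray [[555, 284], [563, 353], [489, 355], [483, 289]]
[[ 0.5084 -0.4211]
 [ 0.3684 -0.4314]
 [ 0.3607 -0.282 ]
 [ 0.4944 -0.2727]] [ 0.433  -0.3518  0.04  ]
side ptray [[387, 376], [413, 448], [410, 462], [325, 479], [307, 390]] [[ 0.6769 -0.2286]
 [ 0.6925 -0.3647]
 [ 0.6829 -0.387 ]
 [ 0.5508 -0.4026]
 [ 0.5363 -0.2457]]
bin [[374, 154], [376, 230], [371, 241], [298, 243], [294, 230], [295, 154]]
[[ 0.7424 -0.0374]
 [ 0.5902 -0.0429]
 [ 0.5685 -0.0335]
 [ 0.5612  0.106 ]
 [ 0.5864  0.1145]
 [ 0.7388  0.1176]]
bin [[310, 195], [391, 204], [408, 251], [400, 308], [326, 313], [310, 224]]
[[ 0.5742  0.1592]
 [ 0.739   0.1159]
 [ 0.7432 -0.0308]
 [ 0.699  -0.1718]
 [ 0.5734 -0.1732]
 [ 0.5662  0.0628]]
red 123 203.14634146341464 258.1138211382114 [[197.28302001953125, 265.5094299316406], [202.18869018554688, 248.33963012695312], [209.18869018554688, 250.33963012695312], [204.28302001953125, 267.5094299316406]]
red 83 283.3975903614458 156.10843373493975 [[273.89508056640625, 147.99447631835938], [276.3260498046875, 145.806640625], [293.38128662109375, 164.75692749023438], [290.9503173828125, 166.94476318359375]]
```

View pics/c2.png

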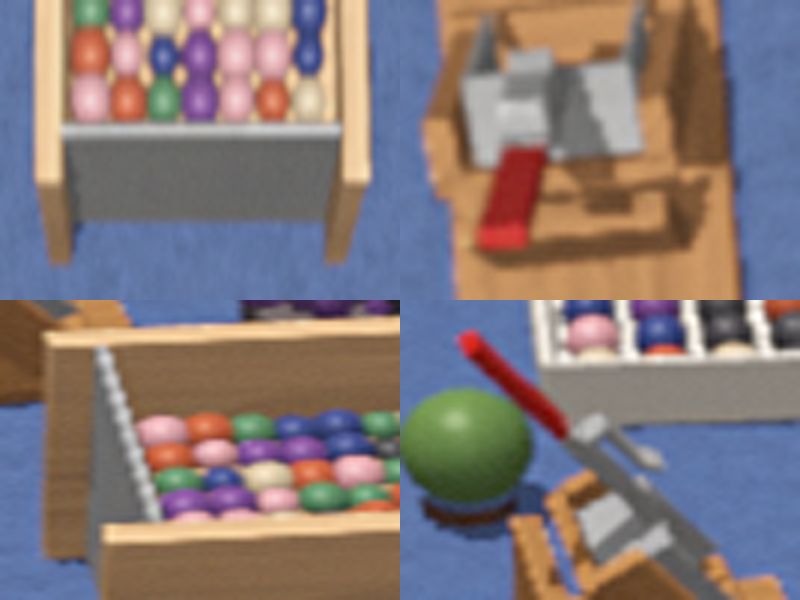

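Crops: the lip's top edge in the top view runs from about (300.5,221.7) to (370,222). In the side view it runs from (326.8,212.5) to (336.3,255.5), set back in the grooves. The scoop's red handle is at (203,258) top and (283,156) side. Point first.

```bash
cat >> h.py <<'E'
np.set_printoptions(precision=4,suppress=True)
def D(p,Rt,o=None):
    "delta_rot (deg), delta_pos in tool axes from measured pose"
    o=o or status.get_obs(); R0=R.from_quat(o['tool_rot'])
    print('rot',np.round((R0.inv()*Rt).as_rotvec(degrees=True),2),'pos',np.round(R0.inv().apply(np.array(p)-o['position']),4))
def down(yaw): # tool down, tool y at world heading yaw deg
    y=np.array([np.cos(np.radians(yaw)),np.sin(np.radians(yaw)),0]); z=np.array([0,0,-1.]); return R.from_matrix(np.c_[np.cross(y,z),y,z])
E
python3 - <<'E'
from h import *
D([.464,.0755,.13],down(97)); D([.464,.0755,.01],down(97))
E
```

```text
rot [ -0.04  -0.02 -24.06] pos [-0.4215 -0.4164  0.0925]
rot [ -0.04  -0.02 -24.06] pos [-0.4215 -0.4163  0.2125]
```

arm_command --delta_rot '[[0, 0, -24], [0, 0, -24], [0, 0, -24], [0, 0, -24], [0, 0, -24], [0, 0, -24], [0, 0, -24], [0, 0, -24], [0, 0, -24], [0, 0, -24], [0, 0, -24], [0, 0, -24]]' --delta_pos '[[-0.4215, -0.4164, 0.04], [-0.4215, -0.4164, 0.04], [-0.4215, -0.4164, 0.04], [-0.4215, -0.4164, 0.04], [-0.4215, -0.4164, 0.04], [-0.4215, -0.4164, 0.04], [-0.4215, -0.4164, 0.04], [-0.4215, -0.4164, 0.04], [-0.4215, -0.4164, 0.04], [-0.4215, -0.4164, 0.04], [-0.4215, -0.4164, 0.04], [-0.4215, -0.4164, 0.04]]' --gripper '[-1, -1, -1, -1, -1, -1, -1, -1, -1, -1, -1, -1]' --grip_force 12

```text
time: 1.3
position: [0.419, 0.1592, 0.1892]
tool_rot: [-0.06, 0.998, 0.0, 0.0]
ft_force: [0.7, 0.9, -0.2]
grip_width: 0.0872
grip_force: 0.0
```

Run:
```python
from h import *
D([.464,.0755,.13],down(97)); D([.464,.0755,.01],down(97))
```

```text
rot [ 0.01  0.04 -0.07] pos [-0.0346 -0.0886  0.0593]
rot [ 0.01  0.04 -0.07] pos [-0.0345 -0.0886  0.1793]
```

arm_command --delta_rot '[[0, 0, 0], [0, 0, 0], [0, 0, 0], [0, 0, 0], [0, 0, 0], [0, 0, 0]]' --delta_pos '[[-0.0346, -0.0886, 0.0593], [-0.0346, -0.0886, 0.0593], [-0.0346, -0.0886, 0.0593], [-0.0346, -0.0886, 0.0593], [-0.0346, -0.0886, 0.0593], [-0.0346, -0.0886, 0.0593]]' --gripper '[-1, -1, -1, -1, -1, -1]'

```text
time: 1.8
position: [0.4628, 0.0776, 0.1299]
tool_rot: [-0.06, 0.998, 0.0, -0.0]
ft_force: [-0.3, -1.1, 1.1]
grip_width: 0.0871
grip_force: 0.0
```

Run:
```python
from h import *
D([.464,.0755,.01],down(97))
t=cam('top'); h=cv2.cvtColor(t['pixels'],cv2.COLOR_BGR2HSV)
s=cam('side'); c=lambda c,x,y:cv2.resize(c['pixels'][y:y+90,x:x+120],(400,300),interpolation=cv2.INTER_CUBIC)
cv2.imwrite('pics/c3.png',np.hstack([c(t,260,250),c(s,200,210)]))
```

```text
rot [ 0.03 -0.05 -0.09] pos [-0.0011 -0.0023  0.1199]
```

View pics/c3.png

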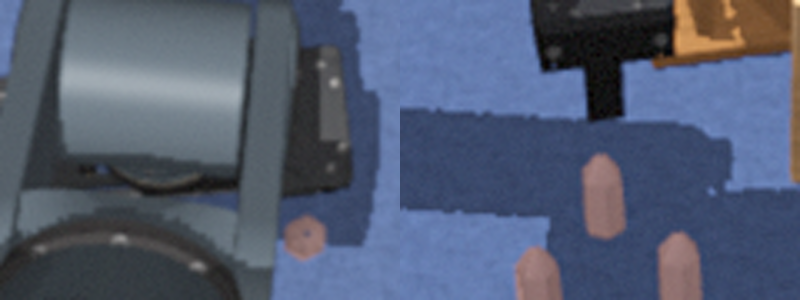

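Seen from the side, the near finger at crop (605,110) stands right above the chosen point at crop (603,195), so I descend and grip.

arm_command --delta_rot '[[0, 0, 0], [0, 0, 0], [0, 0, 0], [0, 0, 0], [0, 0, 0], [0, 0, 0], [0, 0, 0], [0, 0, 0], [0, 0, 0], [0, 0, 0], [0, 0, 0], [0, 0, 0]]' --delta_pos '[[-0.001, -0.002, 0.03], [-0.001, -0.002, 0.06], [-0.001, -0.002, 0.09], [-0.001, -0.002, 0.11], [-0.001, -0.002, 0.12], [-0.001, -0.002, 0.12], [-0.001, -0.002, 0.12], [-0.001, -0.002, 0.12], [-0.001, -0.002, 0.12], [-0.001, -0.002, 0.12], [-0.001, -0.002, 0.12], [-0.001, -0.002, 0.12]]' --gripper '[-1, -1, -1, -1, -1, 0.5, 0.5, 0.5, 0.5, 0.5, 0.5, 0.5]' --grip_force 12

```text
time: 2.9
position: [0.4649, 0.0754, 0.0104]
tool_rot: [-0.06, 0.998, -0.0, 0.001]
ft_force: [0.2, -0.6, -0.1]
grip_width: 0.0483
grip_force: 0.0
```

arm_command --delta_rot '[[0, 0, 0], [0, 0, 0], [0, 0, 0], [0, 0, 0], [0, 0, 0], [0, 0, 0], [0, 0, 0], [0, 0, 0], [0, 0, 0], [0, 0, 0], [0, 0, 0], [0, 0, 0]]' --delta_pos '[[0, 0, 0], [0, 0, 0], [0, 0, 0], [0, 0, 0], [0, 0, 0], [0, 0, 0], [0, 0, 0], [0, 0, -0.02], [0, 0, -0.05], [0, 0, -0.08], [0, 0, -0.1], [0, 0, -0.1]]' --gripper '[1, 1, 1, 1, 1, 1, 1, 1, 1, 1, 1, 1]' --grip_force 12

```text
time: 3.9
position: [0.4669, 0.0754, 0.1131]
tool_rot: [-0.061, 0.998, -0.0, 0.004]
ft_force: [-0.4, -0.3, -1.1]
grip_width: 0.0256
grip_force: 12.0
```

Run:
```python
from h import *
D([.5816,-.3088,.13],down(97)); D([.5816,-.3088,.016],down(97))
```

```text
rot [-0.08  0.43 -0.05] pos [-0.0675 -0.3953 -0.0158]
rot [-0.08  0.43 -0.05] pos [-0.0667 -0.3952  0.0982]
```

arm_command --delta_rot '[[0, 0, 0], [0, 0, 0], [0, 0, 0], [0, 0, 0], [0, 0, 0], [0, 0, 0], [0, 0, 0], [0, 0, 0], [0, 0, 0], [0, 0, 0], [0, 0, 0], [0, 0, 0]]' --delta_pos '[[-0.002, -0.03, -0.016], [-0.004, -0.07, -0.016], [-0.006, -0.11, -0.016], [-0.01, -0.15, -0.016], [-0.015, -0.19, -0.016], [-0.025, -0.23, -0.016], [-0.035, -0.27, -0.016], [-0.045, -0.31, -0.016], [-0.055, -0.34, -0.016], [-0.0675, -0.37, -0.016], [-0.0675, -0.395, -0.016], [-0.0675, -0.395, -0.016]]' --gripper '[1, 1, 1, 1, 1, 1, 1, 1, 1, 1, 1, 1]'

```text
time: 4.9
position: [0.5803, -0.3144, 0.1243]
tool_rot: [-0.059, 0.998, -0.002, 0.001]
ft_force: [1.2, 0.5, 0.1]
grip_width: 0.0254
grip_force: 12.0
```

Run:
```python
from h import *
D([.5816,-.3088,.0165],down(97));
```

```text
rot [-0.23  0.09 -0.27] pos [-0.0018  0.0059  0.1078]
```

arm_command --delta_rot '[[0, 0, 0], [0, 0, 0], [0, 0, 0], [0, 0, 0], [0, 0, 0], [0, 0, 0], [0, 0, 0], [0, 0, 0]]' --delta_pos '[[-0.002, 0.004, 0.025], [-0.002, 0.004, 0.05], [-0.002, 0.004, 0.075], [-0.002, 0.004, 0.09], [-0.002, 0.004, 0.1], [-0.002, 0.004, 0.104], [-0.002, 0.004, 0.104], [-0.002, 0.004, 0.104]]' --gripper '[1, 1, 1, 1, 1, 1, 1, 1]'

```text
time: 5.57
position: [0.581, -0.3043, 0.0221]
tool_rot: [-0.061, 0.998, -0.0, 0.0]
ft_force: [0.5, -0.3, -0.1]
grip_width: 0.0256
grip_force: 12.0
```

arm_command --delta_rot '[[0, 0, 0], [0, 0, 0], [0, 0, 0], [0, 0, 0], [0, 0, 0], [0, 0, 0]]' --delta_pos '[[0, 0, 0.001], [0, 0, 0.002], [0, 0, 0.003], [0, 0, 0.004], [0, 0, 0.004], [0, 0, 0.004]]' --gripper '[1, 1, 1, 1, 1, 1]'

```text
time: 6.07
position: [0.5807, -0.3043, 0.018]
tool_rot: [-0.061, 0.998, -0.0, 0.0]
ft_force: [-0.4, -0.2, -0.2]
grip_width: 0.0257
grip_force: 12.0
```

arm_command --delta_rot '[[0, 0, 0], [0, 0, 0], [0, 0, 0], [0, 0, 0], [0, 0, 0], [0, 0, 0]]' --delta_pos '[[0, 0, 0.001], [0, 0, 0.002], [0, 0, 0.003], [0, 0, 0.0035], [0, 0, 0.0035], [0, 0, 0.0035]]' --gripper '[1, 1, 1, 1, 1, 1]'

```text
time: 6.57
position: [0.5807, -0.3043, 0.0142]
tool_rot: [-0.061, 0.998, 0.0, -0.0]
ft_force: [-0.6, -0.3, -0.6]
grip_width: 0.0262
grip_force: 12.0
```

arm_command --delta_rot '[[0, 0, 0], [0, 0, 0], [0, 0, 0], [0, 0, 0]]' --delta_pos '[[0, 0, 0.001], [0, 0, 0.0015], [0, 0, 0.0015], [0, 0, 0.0015]]' --gripper '[1, 1, 1, 1]'

```text
time: 6.9
position: [0.5809, -0.3044, 0.0138]
tool_rot: [-0.061, 0.998, -0.0, 0.0]
ft_force: [-1.4, 0.8, 6.6]
grip_width: 0.0254
grip_force: 12.0
```

Contact is felt (6.6 N), so the foot is on the floor. Release slowly and rise.

arm_command --delta_rot '[[0, 0, 0], [0, 0, 0], [0, 0, 0], [0, 0, 0], [0, 0, 0], [0, 0, 0], [0, 0, 0], [0, 0, 0], [0, 0, 0], [0, 0, 0], [0, 0, 0], [0, 0, 0]]' --delta_pos '[[0, 0, -0.001], [0, 0, -0.001], [0, 0, -0.001], [0, 0, -0.001], [0, 0, -0.001], [0, 0, -0.001], [0, 0, -0.02], [0, 0, -0.05], [0, 0, -0.08], [0, 0, -0.11], [0, 0, -0.12], [0, 0, -0.12]]' --gripper '[0.2, -0.1, -0.3, -0.4, -0.4, -0.4, -0.4, -0.4, -0.4, -0.4, -0.4, -0.4]'

```text
time: 7.9
position: [0.5827, -0.3057, 0.1363]
tool_rot: [-0.061, 0.998, -0.002, 0.003]
ft_force: [-0.3, -0.0, -0.6]
grip_width: 0.0607
grip_force: 0.0
```

Run:
```python
from h import *
D([.474,-.097,.10],down(95)); D([.474,-.097,.004],down(95))
```

```text
rot [-0.29  0.3   1.94] pos [0.0828 0.2205 0.0347]
rot [-0.29  0.3   1.94] pos [0.0833 0.221  0.1307]
```

arm_command --delta_rot '[[0, 0, 2], [0, 0, 2], [0, 0, 2], [0, 0, 2], [0, 0, 2], [0, 0, 2], [0, 0, 2], [0, 0, 2], [0, 0, 2], [0, 0, 2]]' --delta_pos '[[0.0828, 0.2205, 0], [0.0828, 0.2205, 0], [0.0828, 0.2205, 0], [0.0828, 0.2205, 0], [0.0828, 0.2205, 0], [0.0828, 0.2205, 0.035], [0.0828, 0.2205, 0.035], [0.0828, 0.2205, 0.035], [0.0828, 0.2205, 0.035], [0.0828, 0.2205, 0.035]]' --gripper '[-0.9, -0.9, -0.9, -0.9, -0.9, -0.9, -0.9, -0.9, -0.9, -0.9]'

```text
time: 8.73
position: [0.4734, -0.0967, 0.0977]
tool_rot: [-0.043, 0.999, -0.0, 0.001]
ft_force: [0.3, -0.6, -0.1]
grip_width: 0.0827
grip_force: 0.0
```

Run:
```python
from h import *
D([.474,-.097,.004],down(95))
t=cam('top');s=cam('side')
# pink point now in point tray: check
m=cv2.inRange(cv2.cvtColor(s['pixels'],cv2.COLOR_BGR2HSV),(0,40,60),(20,255,255));m[:370]=0;m[:,:320]=0;m[:,385:]=0
n,l,st,ce=cv2.connectedComponentsWithStats(m);print(st[1:][st[1:,4]>20].tolist(),ce[1:][st[1:,4]>20])
m=cv2.inRange(cv2.cvtColor(t['pixels'],cv2.COLOR_BGR2HSV),(0,30,60),(20,255,255));m[:215]=0;m[262:]=0;m[:,:467]=0;m[:,528:]=0
n,l,st,ce=cv2.connectedComponentsWithStats(m);print(st[1:][st[1:,4]>20].tolist(),ce[1:][st[1:,4]>20])
print(proj(t,[.5807,-.3043,.035]),proj(s,[.5807,-.3043,.035]))
```

```text
rot [-0.06  0.09 -0.11] pos [-0.0005 -0.0002  0.0937]
[[370, 383, 14, 23, 198], [328, 411, 16, 26, 302]] [[375.9495 392.1313]
 [335.4702 423.3874]]
[[467, 215, 9, 6, 37], [488, 243, 16, 14, 149]] [[469.9459 216.9189]
 [495.1879 249.6174]]
(np.float64(496.6979596286603), np.float64(248.55011029819508)) (np.float64(337.0006159890197), np.float64(420.51278486061653))
```

The point stands upright at the expected pixel (side blob 16x26). Now the slice.

arm_command --delta_rot '[[0, 0, 0], [0, 0, 0], [0, 0, 0], [0, 0, 0], [0, 0, 0], [0, 0, 0], [0, 0, 0], [0, 0, 0], [0, 0, 0], [0, 0, 0], [0, 0, 0], [0, 0, 0]]' --delta_pos '[[0, 0, 0.03], [0, 0, 0.06], [0, 0, 0.08], [0, 0, 0.09], [0, 0, 0.0937], [0, 0, 0.0937], [0, 0, 0.0937], [0, 0, 0.0937], [0, 0, 0.0937], [0, 0, 0.0937], [0, 0, 0.0937], [0, 0, 0.0937]]' --gripper '[-0.9, -0.9, -0.9, -0.9, -0.9, -0.9, 1, 1, 1, 1, 1, 1]'

```text
time: 9.83
position: [0.4721, -0.0955, 0.0045]
tool_rot: [-0.043, 0.999, -0.0, 0.0]
ft_force: [-0.1, -1.1, -0.1]
grip_width: 0.0503
grip_force: 0.3
```

arm_command --delta_rot '[[0, 0, 0], [0, 0, 0], [0, 0, 0], [0, 0, 0], [0, 0, 0], [0, 0, 0], [0, 0, 0], [0, 0, 0], [0, 0, 0]]' --delta_pos '[[0, 0, 0], [0, 0, 0], [0, 0, 0], [0, 0, 0], [0, 0, -0.02], [0, 0, -0.05], [0, 0, -0.08], [0, 0, -0.08], [0, 0, -0.08]]' --gripper '[1, 1, 1, 1, 1, 1, 1, 1, 1]'

```text
time: 10.58
position: [0.4728, -0.0958, 0.0852]
tool_rot: [-0.043, 0.999, -0.001, 0.001]
ft_force: [0.2, -0.2, -1.1]
grip_width: 0.0473
grip_force: 12.0
```

Run:
```python
from h import *
D([.399,-.3587,.09],down(94)); D([.399,-.3587,.012],down(94))
```

```text
rot [-0.1   0.17  0.94] pos [ 0.0961 -0.2556 -0.0047]
rot [-0.1   0.17  0.94] pos [ 0.0964 -0.2555  0.0733]
```

arm_command --delta_rot '[[0, 0, 1], [0, 0, 1], [0, 0, 1], [0, 0, 1], [0, 0, 1], [0, 0, 1], [0, 0, 1], [0, 0, 1], [0, 0, 1], [0, 0, 1], [0, 0, 1]]' --delta_pos '[[0.01, -0.03, -0.005], [0.023, -0.065, -0.005], [0.036, -0.1, -0.005], [0.049, -0.135, -0.005], [0.062, -0.17, -0.005], [0.075, -0.205, -0.005], [0.086, -0.235, -0.005], [0.096, -0.2555, -0.005], [0.096, -0.2555, -0.005], [0.096, -0.2555, -0.005], [0.096, -0.2555, -0.005]]' --gripper '[1, 1, 1, 1, 1, 1, 1, 1, 1, 1, 1]'

```text
time: 11.5
position: [0.3973, -0.3565, 0.0876]
tool_rot: [-0.034, 0.999, 0.002, -0.001]
ft_force: [0.4, 0.6, -0.7]
grip_width: 0.0475
grip_force: 12.0
```

Run:
```python
from h import *
D([.399,-.3587,.011],down(94))
```

```text
rot [ 0.22 -0.12 -0.09] pos [-0.0017 -0.0026  0.0766]
```

arm_command --delta_rot '[[0, 0, 0], [0, 0, 0], [0, 0, 0], [0, 0, 0], [0, 0, 0], [0, 0, 0], [0, 0, 0], [0, 0, 0], [0, 0, 0]]' --delta_pos '[[0, 0, 0.025], [0, 0, 0.05], [0, 0, 0.065], [0, 0, 0.072], [0, 0, 0.075], [0, 0, 0.0765], [0, 0, 0.0775], [0, 0, 0.078], [0, 0, 0.078]]' --gripper '[1, 1, 1, 1, 1, 1, 1, 1, 1]'

```text
time: 12.25
position: [0.3987, -0.3586, 0.0119]
tool_rot: [-0.034, 0.999, -0.001, 0.0]
ft_force: [-0.4, -0.8, -1.0]
grip_width: 0.0474
grip_force: 12.0
```

arm_command --delta_rot '[[0, 0, 0], [0, 0, 0], [0, 0, 0], [0, 0, 0]]' --delta_pos '[[0, 0, 0.0007], [0, 0, 0.0014], [0, 0, 0.0014], [0, 0, 0.0014]]' --gripper '[1, 1, 1, 1]'

```text
time: 12.58
position: [0.3982, -0.3583, 0.0099]
tool_rot: [-0.034, 0.999, -0.0, 0.0]
ft_force: [-0.6, 0.1, -0.2]
grip_width: 0.0469
grip_force: 12.0
```

arm_command --delta_rot '[[0, 0, 0], [0, 0, 0], [0, 0, 0], [0, 0, 0]]' --delta_pos '[[0, 0, 0.0007], [0, 0, 0.0015], [0, 0, 0.0015], [0, 0, 0.0015]]' --gripper '[1, 1, 1, 1]'

```text
time: 12.92
position: [0.3983, -0.3583, 0.0084]
tool_rot: [-0.034, 0.999, -0.0, 0.0]
ft_force: [-0.9, 0.1, 2.3]
grip_width: 0.0475
grip_force: 12.0
```

arm_command --delta_rot '[[0, 0, 0], [0, 0, 0], [0, 0, 0], [0, 0, 0], [0, 0, 0], [0, 0, 0], [0, 0, 0], [0, 0, 0], [0, 0, 0], [0, 0, 0], [0, 0, 0], [0, 0, 0]]' --delta_pos '[[0, 0, 0.0004], [0, 0, 0.0004], [0, 0, 0.0004], [0, 0, 0.0004], [0, 0, 0.0004], [0, 0, 0.0004], [0, 0, -0.02], [0, 0, -0.06], [0, 0, -0.1], [0, 0, -0.14], [0, 0, -0.18], [0, 0, -0.2]]' --gripper '[0.1, -0.1, -0.3, -0.3, -0.3, -0.3, -0.3, -0.3, -0.3, -0.3, -0.3, -0.3]'

```text
time: 13.92
position: [0.3995, -0.3598, 0.2129]
tool_rot: [-0.034, 0.999, -0.003, 0.002]
ft_force: [0.2, -0.3, 1.0]
grip_width: 0.0568
grip_force: 0.0
```

Run:
```python
from h import *
t=cam('top');s=cam('side')
top,e1=tri(t,(200.8,266.5),s,(275.1,146.9)); bot,e2=tri(t,(205.7,249.3),s,(292,165.8)); mid,e3=tri(t,(203.1,258.1),s,(283.4,156.1))
d=top-bot; print(top,e1,bot,e2,mid,e3,'len',np.linalg.norm(d),'lean',np.degrees(np.arctan2(np.hypot(d[0],d[1]),d[2])),'head',np.degrees(np.arctan2(d[1],d[0])))
# rest base plate in top view, wood mask
h=cv2.cvtColor(t['pixels'],cv2.COLOR_BGR2HSV); m=cv2.inRange(h,(5,60,60),(28,255,255)); m2=np.zeros_like(m); m2[205:295,180:255]=m[205:295,180:255]
cs,_=cv2.findContours(m2,cv2.RETR_EXTERNAL,cv2.CHAIN_APPROX_NONE);hu=cv2.convexHull(max(cs,key=cv2.contourArea)); q=cv2.approxPolyDP(hu,3,True)[:,0];print('rest',q.tolist(),np.array([onz(t,u,v,.012) for u,v in q])[:,:2])
# hook: roof bright grey in top; print lip
for u in(300.5,335,370): print('lip top',onz(t,u,221.8,.15))
for p in((326.8,212.5),(331.5,234),(336.3,255.5)): print('lip side',onz(s,*p,.15))
# subpixel lip edge in top: brightest row
g=cv2.cvtColor(t['pixels'],cv2.COLOR_BGR2GRAY)
for u in(310,335,360): print(u,g[214:230,u].tolist())
gs=cv2.cvtColor(s['pixels'],cv2.COLOR_BGR2GRAY)
for v in(222,234,246): print(v,gs[v,322:345].tolist())
# slice check
m=cv2.inRange(h,(0,60,60),(22,255,255));m[:280]=0;m[358:]=0;m[:,:488]=0;m[:,562:]=0
n,l,st,ce=cv2.connectedComponentsWithStats(m);print(st[1:][st[1:,4]>20].tolist(),proj(t,[.398,-.358,.014]))
```

```text
[0.5058 0.2799 0.1961] 0.001960476215577617 [0.5446 0.2832 0.1434] 0.002418399833490612 [0.5244 0.2817 0.1706] 0.00011044381806899135 len 0.06551536998954599 lean 36.512059721436735 head -175.16418621023377
rest [[235, 214], [241, 282], [195, 286], [189, 249], [191, 219]] [[0.647  0.2511]
 [0.4999 0.2309]
 [0.489  0.3277]
 [0.568  0.3455]
 [0.6337 0.3454]]
lip top [0.6028 0.1025 0.15  ]
lip top [0.6044 0.0361 0.15  ]
lip top [ 0.606  -0.0312  0.15  ]
lip side [0.6033 0.0971 0.15  ]
lip side [0.6053 0.0291 0.15  ]
lip side [ 0.6073 -0.0331  0.15  ]
310 [185, 192, 197, 193, 189, 171, 157, 198, 169, 121, 108, 111, 111, 113, 112, 112]
335 [117, 131, 151, 156, 133, 111, 146, 203, 167, 118, 110, 110, 114, 111, 110, 112]
360 [198, 209, 219, 217, 208, 187, 180, 213, 169, 114, 109, 110, 112, 110, 112, 110]
222 [120, 119, 120, 118, 118, 124, 170, 200, 149, 113, 117, 121, 120, 120, 121, 119, 117, 120, 118, 118, 118, 119, 118]
234 [113, 114, 109, 111, 121, 117, 119, 120, 163, 208, 192, 148, 180, 187, 191, 189, 182, 169, 154, 126, 114, 119, 123]
246 [114, 113, 109, 106, 121, 120, 120, 122, 118, 117, 116, 165, 213, 188, 116, 125, 134, 144, 140, 125, 115, 95, 77]
[[491, 289, 59, 23, 615], [510, 326, 13, 23, 96]] (np.float64(522.1392264881661), np.float64(337.73267150999357))
```

```bash
cat >> h.py <<'E'
def tilt(yaw,lean): # scoop axes: yaw of rest, lean of handle to -x; tool z = -scoop z, tool y = scoop y
    M=R.from_euler('z',yaw,degrees=True)*R.from_euler('y',-lean,degrees=True) # scoop frame
    return M*R.from_matrix(np.c_[[-1,0,0],[0,1,0],[0,0,-1]])
E
python3 - <<'E'
from h import *
T=tilt(7,35); z=T.apply([0,0,1]); g=np.array([.5228,.2815,.1695]); print(T.as_matrix())
D([.46,-.02,.25],down(97)); D(g+.019*z-.1*z,T); print(g+.019*z)
E
```

```text
[[-0.813  -0.1219  0.5693]
 [-0.0998  0.9925  0.0699]
 [-0.5736  0.     -0.8192]]
rot [-0.5   0.29 -3.05] pos [-0.0835  0.3352 -0.0399]
rot [ -1.41 -34.7   -2.8 ] pos [-0.1204  0.6293 -0.028 ]
[0.5336 0.2828 0.1539]
```

arm_command --delta_rot '[[0, 0, -1], [0, 0, -2], [0, 0, -3], [0, 0, -3], [0, 0, -3], [0, 0, -3], [0, 0, -3], [0, 0, -3], [0, -6, -3], [0, -12, -3], [0, -18, -3], [0, -24, -3]]' --delta_pos '[[-0.01, 0.03, -0.01], [-0.02, 0.07, -0.02], [-0.03, 0.11, -0.03], [-0.045, 0.15, -0.04], [-0.055, 0.19, -0.04], [-0.065, 0.23, -0.04], [-0.075, 0.27, -0.04], [-0.083, 0.31, -0.04], [-0.09, 0.35, -0.04], [-0.1, 0.39, -0.04], [-0.105, 0.43, -0.04], [-0.11, 0.47, -0.04]]' --gripper '[-0.3, -0.3, -0.3, -0.3, -0.3, -0.3, -0.3, -0.3, -0.3, -0.3, -0.3, -0.3]'

```text
time: 15.02
position: [0.475, 0.1199, 0.2475]
tool_rot: [-0.059, 0.976, 0.008, 0.209]
ft_force: [1.8, 0.7, -0.1]
grip_width: 0.0568
grip_force: 0.0
```

Run:
```python
from h import *
T=tilt(7,35); z=T.apply([0,0,1]); g=np.array([.5228,.2815,.1695])
D(g-.081*z,T)
t=cam('top');h=cv2.cvtColor(t['pixels'],cv2.COLOR_BGR2HSV)
m=cv2.inRange(h,(0,60,60),(22,255,255));m[:310]=0;m[350:]=0;m[:,:495]=0;m[:,555:]=0
n,l,st,ce=cv2.connectedComponentsWithStats(m);print(st[1:][st[1:,4]>20].tolist(),proj(t,[.398,-.358,.014]))
```

```text
rot [ -0.57 -10.81   0.1 ] pos [-0.0142  0.1547  0.0176]
[[510, 326, 23, 23, 155]] (np.float64(522.1392264881661), np.float64(337.73267150999357))
```

The slice lies flat in its tray, as a 23x23 px ring at the expected place. Next is the pre-approach to the scoop.

arm_command --delta_rot '[[0, -5, 0], [0, -10.8, 0], [-0.5, -10.8, 0], [-0.5, -10.8, 0], [-0.5, -10.8, 0], [-0.5, -10.8, 0], [-0.5, -10.8, 0], [-0.5, -10.8, 0]]' --delta_pos '[[-0.01, 0.03, 0.0], [-0.014, 0.07, 0.0], [-0.0142, 0.11, 0.0], [-0.0142, 0.14, 0.0], [-0.0142, 0.1547, 0.01], [-0.0142, 0.1547, 0.0176], [-0.0142, 0.1547, 0.0176], [-0.0142, 0.1547, 0.0176]]' --gripper '[-0.3, -0.3, -0.3, -0.3, -0.3, -0.3, -0.3, -0.3]'

```text
time: 15.73
position: [0.4758, 0.2748, 0.2339]
tool_rot: [-0.061, 0.953, 0.016, 0.296]
ft_force: [0.7, -0.6, 0.3]
grip_width: 0.0563
grip_force: 0.0
```

Run:
```python
from h import *
T=tilt(7,35); z=T.apply([0,0,1]); g=np.array([.5228,.2815,.1695])
D(g+.019*z,T)
t=cam('top');s=cam('side'); c=lambda c,x,y:cv2.resize(c['pixels'][y:y+75,x:x+100],(400,300),interpolation=cv2.INTER_CUBIC)
cv2.imwrite('pics/c4.png',np.hstack([c(t,165,215),c(s,240,115)]))
```

```text
rot [-0.08 -0.48  0.39] pos [-0.0028  0.0011  0.099 ]
```

View pics/c4.png

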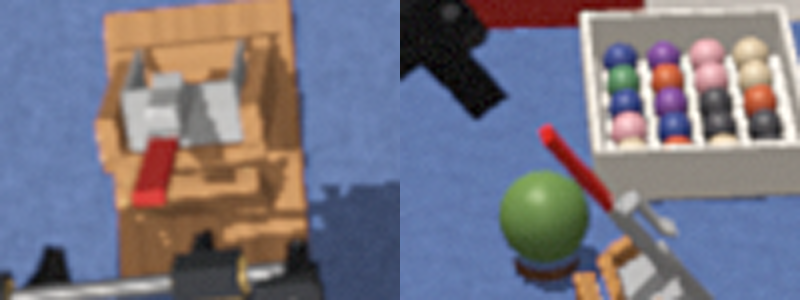

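The top crop shows fingertips at crop (50,250) and (205,235) and the handle end at (150,200). The handle may lie a few mm toward -y of the finger middle, so I check it by numbers.

Run:
```python
from h import *
t=cam('top');s=cam('side');o=status.get_obs();T=R.from_quat(o['tool_rot']);p=o['position']
for n,q in(('tcp',p),('tip+y',p+T.apply([0,.0355,0])),('tip-y',p+T.apply([0,-.0355,0])),('grip goal',p+T.apply([0,0,.08])),('handle top',p+T.apply([0,0,.05]))):
    a=np.array(proj(t,q));b=np.array(proj(s,q));print(n,a,(a-[165,215])*4,b,(b-[240,115])*4)
```

```text
tcp [199.265  278.9287] [137.06   255.7146] [260.7135 133.0906] [82.854  72.3623]
tip+y [179.1132 280.8938] [ 56.453  263.5754] [258.4583 125.0146] [73.8332 40.0584]
tip-y [219.4068 276.9644] [217.6274 247.8577] [263.0682 141.523 ] [ 92.2729 106.0919]
grip goal [204.9567 259.276 ] [159.8266 177.1039] [282.5043 157.1754] [170.0174 168.7015]
handle top [202.9074 266.3519] [151.6295 205.4077] [274.5423 148.3752] [138.1694 133.5008]
```

Projections match within about 2 px. Advance along the handle, then close.

arm_command --delta_rot '[[0, -0.5, 0.4], [0, -0.5, 0.4], [0, -0.5, 0.4], [0, -0.5, 0.4], [0, -0.5, 0.4], [0, -0.5, 0.4], [0, -0.5, 0.4], [0, -0.5, 0.4]]' --delta_pos '[[-0.0028, 0, 0.02], [-0.0028, 0, 0.04], [-0.0028, 0, 0.06], [-0.0028, 0, 0.08], [-0.0028, 0, 0.09], [-0.0028, 0, 0.099], [-0.0028, 0, 0.099], [-0.0028, 0, 0.099]]' --gripper '[-0.3, -0.3, -0.3, -0.3, -0.3, -0.3, -0.3, -0.3]'

```text
time: 16.6
position: [0.5359, 0.2799, 0.1565]
tool_rot: [-0.055, 0.951, 0.018, 0.302]
ft_force: [0.3, -0.7, 0.4]
grip_width: 0.0566
grip_force: 0.0
```

arm_command --delta_rot '[[0, 0, 0], [0, 0, 0], [0, 0, 0], [0, 0, 0], [0, 0, 0], [0, 0, 0], [0, 0, 0], [0, 0, 0], [0, 0, 0], [0, 0, 0]]' --delta_pos '[[0, 0, 0], [0, 0, 0], [0, 0, 0], [0, 0, 0], [0, 0, 0], [0, 0, 0], [0, 0, 0], [0, 0, 0], [0, 0, 0], [0, 0, 0]]' --gripper '[1, 1, 1, 1, 1, 1, 1, 1, 1, 1]' --grip_force 30

```text
time: 17.43
position: [0.5356, 0.2814, 0.1567]
tool_rot: [-0.056, 0.951, 0.019, 0.303]
ft_force: [-1.2, -0.3, 1.7]
grip_width: 0.0155
grip_force: 30.0
```

arm_command --delta_rot '[[0, 0, 0], [0, 0, 0], [0, 0, 0], [0, 0, 0], [0, 0, 0], [0, 0, 0], [0, 0, 0], [0, 0, 0], [0, 0, 0], [0, 0, 0], [0, 0, 0], [0, 0, 0]]' --delta_pos '[[0, 0, -0.003], [0, 0, -0.008], [0, 0, -0.015], [0, 0, -0.025], [0, 0, -0.04], [0, 0, -0.055], [0, 0, -0.07], [0, 0, -0.085], [0, 0, -0.1], [0, 0, -0.115], [0, 0, -0.125], [0, 0, -0.125]]' --gripper '[1, 1, 1, 1, 1, 1, 1, 1, 1, 1, 1, 1]' --grip_force 40

```text
time: 18.43
position: [0.4629, 0.2724, 0.2596]
tool_rot: [-0.056, 0.951, 0.018, 0.303]
ft_force: [0.1, 0.3, -1.8]
grip_width: 0.0157
grip_force: 40.0
```

Run:
```python
from h import *
D([.47,.27,.30],down(91.4)); D([.545,.035,.30],down(91.4))
t=cam('top');s=cam('side'); c=lambda c,x,y:cv2.resize(c['pixels'][y:y+90,x:x+120],(400,300),interpolation=cv2.INTER_CUBIC)
cv2.imwrite('pics/c5.png',np.hstack([c(t,150,205),c(s,230,85)]))
```

```text
rot [ 1.71 35.31  5.18] pos [-0.0289 -0.0031 -0.029 ]
rot [ 1.71 35.31  5.18] pos [-0.0672 -0.2453 -0.0022]
```

View pics/c5.png

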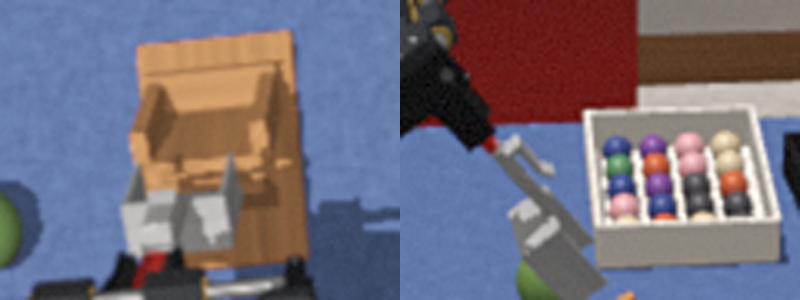

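The scoop is free of the rest, held near its handle, with the hook facing forward at crop (525,150). Turn it upright and bring it in front of the lip.

arm_command --delta_rot '[[0, 0, 0], [0, 0, 0], [0.3, 6, 1], [0.6, 12, 2], [0.9, 18, 3], [1.2, 24, 4], [1.5, 30, 4.6], [1.7, 35.3, 5.2], [1.7, 35.3, 5.2], [1.7, 35.3, 5.2], [1.7, 35.3, 5.2], [1.7, 35.3, 5.2]]' --delta_pos '[[-0.01, 0, -0.012], [-0.0289, -0.003, -0.029], [-0.0289, -0.003, -0.029], [-0.035, -0.03, -0.029], [-0.035, -0.06, -0.025], [-0.04, -0.09, -0.02], [-0.045, -0.12, -0.015], [-0.05, -0.15, -0.01], [-0.055, -0.18, -0.005], [-0.06, -0.21, -0.002], [-0.0672, -0.245, -0.002], [-0.0672, -0.245, -0.002]]' --gripper '[1, 1, 1, 1, 1, 1, 1, 1, 1, 1, 1, 1]'

```text
time: 19.53
position: [0.5493, 0.0288, 0.2977]
tool_rot: [-0.009, 1.0, -0.003, 0.0]
ft_force: [0.3, 0.7, -1.5]
grip_width: 0.0158
grip_force: 40.0
```

Run:
```python
from h import *
D([.550,.035,.23],down(91.4))
```

```text
rot [-0.29  0.03 -0.37] pos [-0.0007  0.0066  0.0677]
```

arm_command --delta_rot '[[0, 0, -0.4], [0, 0, -0.4], [0, 0, -0.4], [0, 0, -0.4], [0, 0, -0.4], [0, 0, -0.4], [0, 0, -0.4]]' --delta_pos '[[0, 0.003, 0.02], [0, 0.005, 0.04], [0, 0.005, 0.06], [0, 0.005, 0.068], [0, 0.005, 0.068], [0, 0.005, 0.068], [0, 0.005, 0.068]]' --gripper '[1, 1, 1, 1, 1, 1, 1]'

```text
time: 20.12
position: [0.5469, 0.0404, 0.2316]
tool_rot: [-0.016, 1.0, -0.0, 0.001]
ft_force: [-0.5, -0.1, -1.3]
grip_width: 0.0157
grip_force: 40.0
```

Run:
```python
from h import *
s=cam('side');o=status.get_obs();p=o['position'];print(p,o['ft_force'],o['tool_rot'])
x0,y0=270,155
im=cv2.resize(s['pixels'][y0:y0+90,x0:x0+120],(800,600),interpolation=cv2.INTER_CUBIC);k=600/90
for n,q in(('tcp',[0,0,0]),('roof',[.0075,.0,-.023]),('tonguebot',[.0195,-.007,-.053]),('roofnear',[.0075,-.007,-.023])):
    a=np.array(proj(s,p+np.array(q)));print(n,a,(a-[x0,y0]+.5)*k); cv2.drawMarker(im,tuple(int(v) for v in (a-[x0,y0]+.5)*k),(0,255,0),0,14)
cv2.imwrite('pics/c6.png',im)
```

```text
[0.547  0.0405 0.2319] [-0.4818 -0.0028 -1.5236] [-0.0156  0.9999 -0.0003  0.0009]
tcp [300.9471 197.7045] [209.6472 288.0302]
roof [304.9806 207.4197] [236.5377 352.7982]
tonguebot [311.5284 221.9051] [280.1891 449.3673]
roofnear [305.2648 209.6969] [238.4319 367.9791]
```

View pics/c6.png

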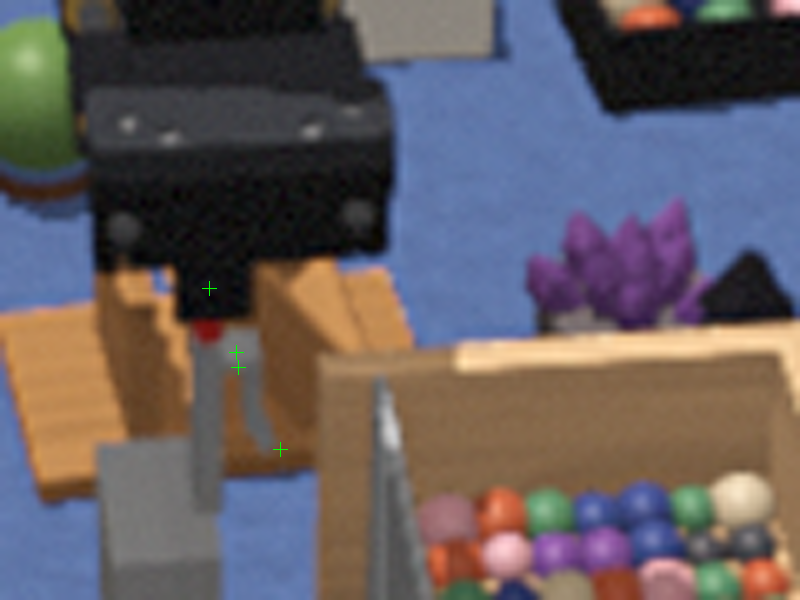

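The scoop hangs upright, bar at crop x 190–222, slot about 222–243, tongue foot at (265,452) against the predicted (280,449). So the hook sits about 3 mm less in x than nominal, and the lip's top at crop (380,378) is ahead. I now feel for the lip with the bar's front while the tongue is still above it.

Run:
```python
from h import *
D([.560,.036,.211],down(91.4));D([.597,.036,.211],down(91.4))
```

```text
rot [-0.03  0.11  0.39] pos [-0.0128 -0.0049  0.0209]
rot [-0.03  0.11  0.39] pos [-0.0498 -0.006   0.021 ]
```

arm_command --delta_rot '[[0, 0, 0.4], [0, 0, 0.4], [0, 0, 0.4], [0, 0, 0.4], [0, 0, 0.4], [0, 0, 0.4], [0, 0, 0.4], [0, 0, 0.4], [0, 0, 0.4], [0, 0, 0.4]]' --delta_pos '[[-0.006, -0.003, 0.01], [-0.0128, -0.005, 0.019], [-0.018, -0.005, 0.0195], [-0.024, -0.0055, 0.02], [-0.03, -0.0055, 0.0205], [-0.036, -0.006, 0.021], [-0.042, -0.006, 0.021], [-0.046, -0.006, 0.021], [-0.0495, -0.006, 0.021], [-0.0495, -0.006, 0.021]]' --gripper '[1, 1, 1, 1, 1, 1, 1, 1, 1, 1]'

```text
time: 21.0
position: [0.5965, 0.0361, 0.2099]
tool_rot: [-0.012, 1.0, -0.0, 0.0]
ft_force: [-0.4, -0.1, -1.3]
grip_width: 0.0156
grip_force: 40.0
```

arm_command --delta_rot '[[0, 0, 0], [0, 0, 0], [0, 0, 0], [0, 0, 0]]' --delta_pos '[[-0.001, 0, 0], [-0.002, 0, 0], [-0.002, 0, 0], [-0.002, 0, 0]]' --gripper '[1, 1, 1, 1]'

```text
time: 21.33
position: [0.5974, 0.0362, 0.2098]
tool_rot: [-0.012, 1.0, -0.0, -0.0]
ft_force: [1.0, 0.4, -1.2]
grip_width: 0.0156
grip_force: 40.0
```

arm_command --delta_rot '[[0, 0, 0], [0, 0, 0], [0, 0, 0], [0, 0, 0]]' --delta_pos '[[-0.0007, 0, 0], [-0.0015, 0, 0], [-0.0015, 0, 0], [-0.0015, 0, 0]]' --gripper '[1, 1, 1, 1]'

```text
time: 21.67
position: [0.5991, 0.0361, 0.2098]
tool_rot: [-0.012, 1.0, -0.0, -0.0]
ft_force: [0.5, -0.2, -1.4]
grip_width: 0.0154
grip_force: 40.0
```

arm_command --delta_rot '[[0, 0, 0], [0, 0, 0], [0, 0, 0], [0, 0, 0]]' --delta_pos '[[-0.0007, 0, 0], [-0.0015, 0, 0], [-0.0015, 0, 0], [-0.0015, 0, 0]]' --gripper '[1, 1, 1, 1]'

```text
time: 22.0
position: [0.6003, 0.0362, 0.2097]
tool_rot: [-0.012, 1.0, 0.0, -0.001]
ft_force: [-0.6, -0.2, -1.1]
grip_width: 0.0159
grip_force: 40.0
```

arm_command --delta_rot '[[0, 0, 0], [0, 0, 0], [0, 0, 0], [0, 0, 0]]' --delta_pos '[[-0.0005, 0, 0], [-0.001, 0, 0], [-0.001, 0, 0], [-0.001, 0, 0]]' --gripper '[1, 1, 1, 1]'

```text
time: 22.33
position: [0.6006, 0.0363, 0.2096]
tool_rot: [-0.012, 1.0, 0.0, -0.002]
ft_force: [-3.4, -0.4, -0.4]
grip_width: 0.0156
grip_force: 40.0
```

Contact with the lip is felt at tcp x ≈ 0.6003 (-3.4 N). Back off by half the clearance, then lower in steps.

arm_command --delta_rot '[[0, 0, 0], [0, 0, 0], [0, 0, 0], [0, 0, 0]]' --delta_pos '[[0.001, 0, 0], [0.0024, 0, 0], [0.0024, 0, 0], [0.0024, 0, 0]]' --gripper '[1, 1, 1, 1]'

```text
time: 22.67
position: [0.6001, 0.0361, 0.21]
tool_rot: [-0.012, 1.0, -0.0, 0.001]
ft_force: [0.1, 0.0, -0.9]
grip_width: 0.0154
grip_force: 40.0
```

arm_command --delta_rot '[[0, 0, 0], [0, 0, 0], [0, 0, 0], [0, 0, 0], [0, 0, 0], [0, 0, 0]]' --delta_pos '[[0, 0, 0.002], [0, 0, 0.004], [0, 0, 0.006], [0, 0, 0.008], [0, 0, 0.01], [0, 0, 0.01]]' --gripper '[1, 1, 1, 1, 1, 1]'

```text
time: 23.17
position: [0.5989, 0.0362, 0.1991]
tool_rot: [-0.012, 1.0, 0.0, -0.001]
ft_force: [-0.3, -0.3, -2.0]
grip_width: 0.0158
grip_force: 40.0
```

arm_command --delta_rot '[[0, 0, 0], [0, 0, 0], [0, 0, 0], [0, 0, 0], [0, 0, 0], [0, 0, 0]]' --delta_pos '[[0, 0, 0.0015], [0, 0, 0.003], [0, 0, 0.0045], [0, 0, 0.006], [0, 0, 0.006], [0, 0, 0.006]]' --gripper '[1, 1, 1, 1, 1, 1]'

```text
time: 23.67
position: [0.5991, 0.0362, 0.1936]
tool_rot: [-0.012, 1.0, 0.0, -0.0]
ft_force: [-0.7, 0.3, -1.6]
grip_width: 0.0152
grip_force: 40.0
```

arm_command --delta_rot '[[0, 0, 0], [0, 0, 0], [0, 0, 0], [0, 0, 0], [0, 0, 0], [0, 0, 0]]' --delta_pos '[[0, 0, 0.0015], [0, 0, 0.003], [0, 0, 0.0045], [0, 0, 0.006], [0, 0, 0.006], [0, 0, 0.006]]' --gripper '[1, 1, 1, 1, 1, 1]'

```text
time: 24.17
position: [0.5991, 0.0362, 0.1876]
tool_rot: [-0.012, 1.0, 0.0, -0.001]
ft_force: [0.0, -0.2, -1.2]
grip_width: 0.0153
grip_force: 40.0
```

arm_command --delta_rot '[[0, 0, 0], [0, 0, 0], [0, 0, 0], [0, 0, 0], [0, 0, 0], [0, 0, 0]]' --delta_pos '[[0, 0, 0.002], [0, 0, 0.004], [0, 0, 0.006], [0, 0, 0.009], [0, 0, 0.009], [0, 0, 0.009]]' --gripper '[1, 1, 1, 1, 1, 1]'

```text
time: 24.67
position: [0.599, 0.0362, 0.1784]
tool_rot: [-0.012, 1.0, 0.0, -0.001]
ft_force: [-0.1, -0.7, -2.2]
grip_width: 0.0155
grip_force: 40.0
```

arm_command --delta_rot '[[0, 0, 0], [0, 0, 0], [0, 0, 0], [0, 0, 0], [0, 0, 0]]' --delta_pos '[[0, 0, 0.001], [0, 0, 0.002], [0, 0, 0.003], [0, 0, 0.003], [0, 0, 0.003]]' --gripper '[1, 1, 1, 1, 1]'

```text
time: 25.08
position: [0.5991, 0.0362, 0.1757]
tool_rot: [-0.012, 1.0, 0.0, -0.0]
ft_force: [0.3, -0.5, -1.6]
grip_width: 0.0158
grip_force: 40.0
```

arm_command --delta_rot '[[0, 0, 0], [0, 0, 0], [0, 0, 0], [0, 0, 0]]' --delta_pos '[[0, 0, 0.0007], [0, 0, 0.0015], [0, 0, 0.0015], [0, 0, 0.0015]]' --gripper '[1, 1, 1, 1]'

```text
time: 25.42
position: [0.5993, 0.0362, 0.1749]
tool_rot: [-0.012, 1.0, -0.0, 0.0]
ft_force: [-0.7, -0.2, 3.2]
grip_width: 0.0154
grip_force: 40.0
```

arm_command --delta_rot '[[0, 0, 0], [0, 0, 0], [0, 0, 0], [0, 0, 0]]' --delta_pos '[[0, 0, 0.0005], [0, 0, 0.001], [0, 0, 0.001], [0, 0, 0.001]]' --gripper '[1, 1, 1, 1]'

```text
time: 25.75
position: [0.5994, 0.0361, 0.1748]
tool_rot: [-0.012, 1.0, -0.0, 0.0]
ft_force: [-3.5, 0.3, 8.8]
grip_width: 0.0157
grip_force: 40.0
```

Seated: the roof is on the lip at tcp z 0.175, as predicted. Relieve, ease the grip, open and rise.

arm_command --delta_rot '[[0, 0, 0], [0, 0, 0], [0, 0, 0], [0, 0, 0]]' --delta_pos '[[0, 0, -0.0005], [0, 0, -0.001], [0, 0, -0.001], [0, 0, -0.001]]' --gripper '[1, 1, 1, 1]' --grip_force 8

```text
time: 26.08
position: [0.5995, 0.0362, 0.1748]
tool_rot: [-0.012, 1.0, -0.0, 0.0]
ft_force: [-1.0, 0.7, 5.9]
grip_width: 0.0163
grip_force: 8.0
```

arm_command --delta_rot '[[0, 0, 0], [0, 0, 0], [0, 0, 0], [0, 0, 0], [0, 0, 0], [0, 0, 0], [0, 0, 0], [0, 0, 0], [0, 0, 0]]' --delta_pos '[[0, 0, 0], [0, 0, 0], [0, 0, 0], [0, 0, 0], [0, 0, 0], [0, 0, 0], [0, 0, 0], [0, 0, 0], [0, 0, 0]]' --gripper '[0.55, 0.45, 0.35, 0.2, 0, -0.2, -0.2, -0.2, -0.2]' --grip_force 8

```text
time: 26.83
position: [0.5992, 0.0362, 0.1742]
tool_rot: [-0.012, 1.0, 0.0, -0.0]
ft_force: [0.2, -0.7, 0.6]
grip_width: 0.0508
grip_force: 0.0
```

arm_command --delta_rot '[[0, 0, 0], [0, 0, 0], [0, 0, 0], [0, 0, 0], [0, 0, 0], [0, 0, 0], [0, 0, 0], [0, 0, 0], [0, 0, 0], [0, 0, 0], [0, 0, 0], [0, 0, 0]]' --delta_pos '[[0, 0, -0.01], [0, 0, -0.03], [0, 0, -0.05], [0, 0, -0.07], [0, 0, -0.1], [0, 0, -0.13], [0.03, 0, -0.15], [0.07, 0, -0.15], [0.11, 0, -0.15], [0.14, 0, -0.15], [0.16, 0, -0.15], [0.16, 0, -0.15]]' --gripper '[-0.2, -0.2, -0.2, -0.2, -0.2, -0.2, -0.2, -0.2, -0.2, -0.2, -0.2, -0.2]'

```text
time: 27.83
position: [0.4346, 0.033, 0.3251]
tool_rot: [-0.012, 1.0, 0.0, -0.002]
ft_force: [0.4, -0.2, -0.3]
grip_width: 0.0524
grip_force: 0.0
```

Run:
```python
from h import *
s=cam('side');t=cam('top')
a=cv2.resize(s['pixels'][140:260,270:430],(800,600),interpolation=cv2.INTER_CUBIC);cv2.imwrite('pics/c7.png',a)
cv2.imwrite('pics/c8.png',s['pixels'])
```

```text
(no output)
```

View pics/c7.png

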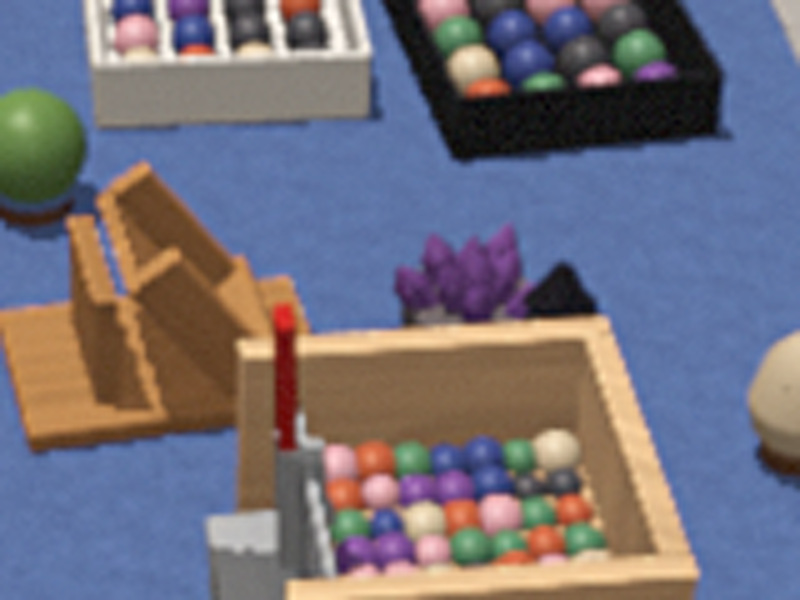

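View pics/c8.png

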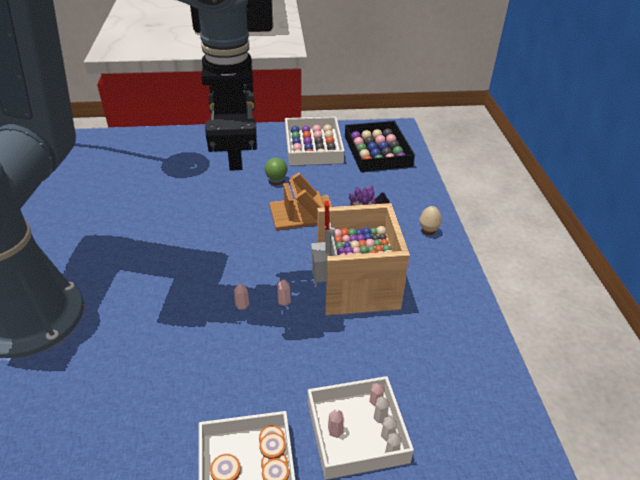

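The scoop hangs on the lip, handle up, at side (326,230). The point stands upright in its tray at (336,423), the slice lies flat in its tray at (225,468), and the display pieces look untouched. Handing in.

```bash
python3 -c "
from rig import robot
print(robot.hand_in())"
```

```text
the job is handed in; nothing more can be done
None
```

The job is done and handed in at about 28 s: the pink point and the agate slice are each in their trays, the scoop hangs by its hook on the bin's steel lip with its handle up, and the display pieces were left alone.

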